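# Lock the focus ring of a bench collimator

### The job

Lock the focus of the collimator without losing it: drop the loose holding wrench flat down over the two-flat head of the barrel, with its tail between the two posts of the housing so that the barrel cannot turn, and let go of it. Then turn the knurled lock ring clockwise (seen from above) through its slack until it bites, and tighten it to about 0.6 newton metres; the barrel must not turn by more than about ten degrees and the ring must not be over-tightened. Leave the wrench seated in place, let go of everything, do not force anything and do not disturb the mouse, the jar or the binder clip.

Things in the scene. Friction and masses are not known exactly. Their poses are not given: they have to be found in the camera images.
- housing: Grey box fixed on the bench, origin on the bench under the upright barrel axis; x points from the axis to the two posts. Box top 40 mm high, spanning x -70..110, y -50..50 mm. On the axis, going up: neck of radius 20 mm (40 to 62 mm high), lock ring (62 to 82), barrel shoulder of radius 19 (82 to 86), two-flat barrel head (86 to 100)
- yoke (a point): Middle of the gap between the two square steel posts on the housing, 78 mm from the barrel axis along the housing's x, 90 mm above the bench. Each post is 10 x 8 mm and rises to 102 mm above the bench; the gap between them is 14 mm wide, with a saddle 86 mm above the bench on which the seated wrench's tail rests level
- barrel_head (a point): On the barrel axis at the shoulder, 86 mm above the bench, where the wrench's underside rests; turns with the barrel. Above it a steel head with two flats: 34 mm along this point's x, 14 mm along y, straight for 10 mm, then a 4 mm high narrower top (31 x 11 mm) that leads the wrench on. Its x points to the posts at the start
- barrel (a joint): Turn of the barrel in the housing, rad, 0 at the start (in focus), grows clockwise seen from above; keep within 0.2 either way. It turns easily (0.04 N m) and the lock ring's thread drags it round (0.12 N m) unless it is held; the seated wrench has about 0.1 rad of play before its tail bears on a post
- ring_mid (a point): Centre of the knurled lock ring (56 mm across, 62 to 82 mm above the bench), on the barrel axis. Free air beside and below it down to 40 mm. Above it, seated: wrench head 47 x 25 mm, its 10 mm wide tail towards the posts, tab top at 112 mm, post tops at 102 mm. Fingers must miss the tail: the line between them can swing from 130 to 50 degrees off the tail
- lock_ring (a joint): Wind-up of the spring washer under the ring, rad, 0 until it bites, growing clockwise. The ring first runs 0.25 to 0.65 rad clockwise at 0.12 N m drag (value stays 0; where it bites cannot be seen), then needs 0.40 N m + 0.60 N m per rad of this value. 0.33 (0.6 N m) is right, 0.12 to 0.55 good; it stays where left. The rim sits on rubber: gives 0.2 rad per N m, back when let go
- wrench_eye (a point): Middle of the slot of the loose steel holding wrench, half-way up its 8 mm thickness (4 mm above its underside), 120 g. The slot is 37 mm long (along the point's x) by 16 mm wide and goes right through; its frame is 47 x 25 mm outside. The flat tail, 10 mm wide and 8 mm thick, runs along +x to 95 mm from this point. It starts lying flat on the bench, tab up
- wrench_tab (a point): Grasp point: on the upright black tab on the tail of the wrench, 45 mm along +x from the slot's middle, 15 mm higher than it. The tab is 24 mm long (along x), 10 mm wide (pinch across y) and 18 mm high above the tail; its top is 26 mm above the wrench's underside
- wrench_tail (a point): Point on the tail 78 mm along +x from the slot's middle, half-way up its thickness; belongs between the posts
- mouse: Bystander: black computer mouse, 100 x 58 x 33 mm, origin under its centre; leave it alone
- jar: Bystander: small clear jar with white lid, 48 mm across, 55 mm high, origin under its centre; leave it alone
- clip: Bystander: black binder clip, 40 x 26 x 46 mm, standing, origin under its centre; leave it alone
There are look-alikes about, which are no part of the job. What is meant by the part that bears wrench_eye is not turquoise, and is the larger of those in its own colour. There is more than one size of the housing; the one meant has the size given above.

How it is judged:
On the way, in this order (a step that is already met when the one before it is completed fails the run):
1. the wrench lies seated on the barrel's head with its tail between the posts, and the fingers have let go of it (horizontal distance between wrench_eye and barrel_head below 0.0035 m and z of wrench_eye in the frame of barrel_head below 0.0065 m and horizontal distance between wrench_tail and yoke below 0.005 m and contact force between the fingers and wrench below 0.05 N), for 0.2 s.
2. with the wrench seated, the lock ring has bitten and is wound up (horizontal distance between wrench_eye and barrel_head below 0.0035 m and z of wrench_eye in the frame of barrel_head below 0.0065 m and horizontal distance between wrench_tail and yoke below 0.005 m and value of joint lock_ring above 0.12 rad), for 0.1 s.
At the end, for the whole second after the job is handed in: Wrench at rest on the barrel head: slot within 3.5 mm of the axis and its middle at most 6.5 mm above the shoulder, tail point within 5 mm of the middle of the post gap. Lock ring at rest, wound up 0.12 to 0.55 rad (0.47 to 0.73 N m). Barrel within 0.2 rad of its start (all of step 2 and value of joint lock_ring below 0.55 rad and value of joint barrel between -0.2 and 0.2 rad and velocity of joint lock_ring below 0.05 rad/s and linear speed of wrench below 0.02 m/s); the robot touches nothing.
It fails at once if the barrel turned by more than 0.2 rad: focus lost (value of joint barrel above 0.2 rad or value of joint barrel below -0.2 rad).
It fails at once if the lock ring over-tightened (wind-up above 0.55 rad) (value of joint lock_ring above 0.55 rad).
It fails at once if the wrench forced on the collimator with more than 80 N (contact force between wrench and housing above 80 N).
It fails at once if the mouse, the jar or the clip moved by more than 20 mm (distance of any of mouse, jar, clip from where it was at the start of the episode above 0.02 m).
It also fails if it takes over 64 s, if anything falls off the work surface, if the arm or the gripper's body presses on something with over 40 N, if the wrist force passes 120 N, or if a joint passes its speed limit or range.

### The arm

A 6-joint arm with a two-finger parallel gripper is mounted at the origin on the work surface. World frame = base frame: x ahead of the robot, y to its left, z up, the work surface at z = 0. Lengths are in m, angles in rad, forces in N, time in s.
With the tool pointing down it reaches from about 0.25 to 0.775 m from the base axis. Payload 4 kg.
Tool frame: the origin (TCP) lies midway between the tips of the shut fingers; the grasp point (between the pads) lies 19 mm behind it; z points along the fingers, y is the direction in which the jaws open and shut (so a half turn about z gives the same grasp; the last joint's range is limited). The gripper opens to 94 mm and grips with 3 to 60 N. Pads are 16 mm wide; open, the fingers measure 119 mm over their backs; the gripper's body (75 mm by 177 mm) begins 78 mm behind the grasp point.
Start: joints at [-1.37, 0.087, 1.371, -0, 1.684, -0.103], TCP at [0.165, -0.525, 0.206] pointing down, gripper open.
Joint ranges: [-3.1, 3.1], [-0.76, 2.03], [0.27, 2.55], [-1.08, 4.22], [0.17, 2.65], [-2.57, 2.57]. Speed limits (rad/s): [2.79, 2.79, 3.14, 3.14, 3.14, 3.14].

### API

Orientations are given as [roll, pitch, yaw] about the fixed x, y, z axes, in that order (R = Rz(yaw) Ry(pitch) Rx(roll)).
In Python, from bench import robot, cams gives the robot as it stands.
- The arm moves only by the tool step_arm, never from a script. Its argument "plan" is a list that holds one entry, the list of rows, each a list of 5 numbers: the shift along the world's x, y, z in mm, then the turn about the world's z in rad, then the opening in per cent of the stroke, from 0 (shut) to 100 (fully open). In form: [[[tx, ty, tz, turn, fingers], ...]]. A call has 1 to 8 rows; each row is the pose to reach, as a shift and turn from the pose commanded when the call began; what a row does not reach only later rows make up. A row lasts 1/12 s, in which the tool goes at most 41.7 mm and 7.16 degrees, less where a joint would pass 70% of its speed; a pose out of reach is approached as far as the arm can. A call with a gripper value outside its range is refused whole. The fingers move at their own pace and stop on an object; the grip force is fixed at half the most. Time passes only in rows, so rows that repeat a pose let the fingers close. It gives the time, the measured TCP pose, the force and the opening at its end, in the units of the state.
- robot.get_obs(): the state, without advancing time (a new reading comes with each control period).
- cams.snapshot(name): name is "scene" or "side" or "wrist"; returns a dict with "frame" (384x512x3 uint8, red, green, blue), "camera_matrix" (3x3 intrinsics, pixels), "origin" and "attitude" of the camera in the world; the wrist camera has in their place "T_tool_cam" (4x4, takes a point from camera to tool coordinates, whose origin is the TCP and whose axes are the flange's). Camera axes: x right, y down, z forward; pixel columns grow to the right and rows downward; lengths in m; the calibration is good to about 2 mm. A picture is of the moment at which its call begins: read the wrist's pose just before it. There is no depth.
- robot.close_job(): hands the job in, once; it reports no verdict.
The state is a dict: "time": time; "joint_positions": joint angles; "qvel": joint speeds; "joint_torque": joint torques, N m; "tool_pos": TCP position; "ee_rot": TCP orientation; "wrist_force": force on the tool from outside, world axes, zero at the start; "wrist_torque": the same for the moment, N m; "width": finger opening in m.
Only numpy, scipy, OpenCV 4.12 (cv2) and the standard library are available. Lean on these libraries where they do the work, as an engineer would, in place of code of your own. Each camera call takes 0.05 s, during which the arm holds its last target. There are 200 camera calls.

## Working session

There is one attempt and no reset: what is moved stays moved. The work goes in short steps, Python scripts to look and compute and a tool call to move; the robot and the scene stay as the last step left them, time stands still between calls to the robot, and variables do not carry over. Pictures are saved under pics/ and viewed, about 8 in all and at most 12, crops included, and the job is handed in when it is done.

Besides the shell and the picture viewer there is one more tool, called after "Emit:" by a JSON object that holds its "name" and its "arguments". step_arm: Moves the arm, as the interface text tells. Its arguments: {"type":"object","properties":{"plan":{"type":"array"}},"required":["plan"]}

```bash
mkdir -p pics; ls; python3 - <<'E'
from bench import robot,cams
import cv2,numpy as np,pickle
o=robot.get_obs();print({k:np.round(v,4) for k,v in o.items()})
for n in("scene","side","wrist"):
    s=cams.snapshot(n);pickle.dump((s,o),open(n+"0.pkl","wb"))
    cv2.imwrite(f"pics/{n}0.png",s["frame"][...,::-1]); print(n,{k:np.round(v,4).tolist() for k,v in s.items() if k!="frame"})
a=[cv2.imread(f"pics/{n}0.png") for n in("scene","side")]
E
```

```text
pics
{'time': np.float64(0.0), 'joint_positions': array([-1.3701,  0.088 ,  1.3722, -0.    ,  1.6836, -0.1031]), 'qvel': array([ 0.0014, -0.0004,  0.0013,  0.0012, -0.0007, -0.0004]), 'joint_torque': array([ 4.00000e-04, -3.40176e+01, -3.02427e+01,  7.18000e-02,
        3.31000e-02, -2.00000e-04]), 'tool_pos': array([ 0.1644, -0.5243,  0.2043]), 'ee_rot': array([-3.1394e+00, -2.0000e-04,  3.0380e-01]), 'wrist_force': array([-0.2802,  0.1159, -0.1041]), 'wrist_torque': array([-0.0169, -0.0059,  0.0434]), 'width': np.float64(0.0938)}
scene {'camera_matrix': [[420.548, 0.0, 251.3844], [0.0, 420.548, 188.9465], [0.0, 0.0, 1.0]], 'origin': [1.2724, -0.1129, 0.895], 'attitude': [-2.4017, -0.0062, 1.4748]}
side {'camera_matrix': [[346.5318, 0.0, 257.676], [0.0, 346.5318, 191.5464], [0.0, 0.0, 1.0]], 'origin': [0.4242, 0.8512, 0.7211], 'attitude': [-2.195, -0.022, -3.0188]}
wrist {'camera_matrix': [[322.822, 0.0, 255.9508], [0.0, 322.822, 193.2176], [0.0, 0.0, 1.0]], 'T_tool_cam': [[0.0, -0.9688, -0.2479, 0.0723], [1.0, -0.0001, 0.0007, 0.0002], [-0.0007, -0.2479, 0.9688, -0.1793], [0.0, 0.0, 0.0, 1.0]]}
```

View pics/scene0.png

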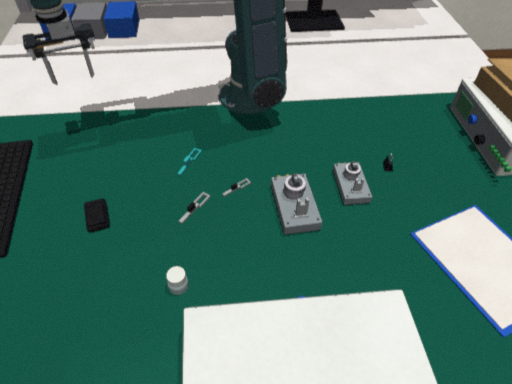

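View pics/side0.png

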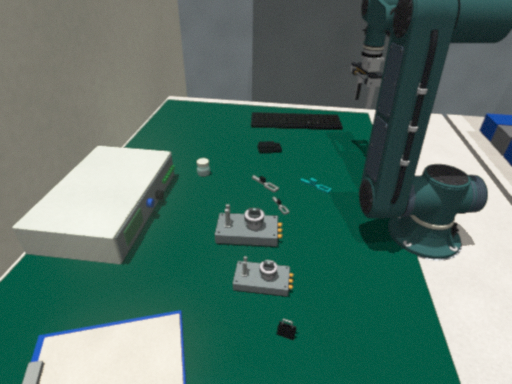

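Scene view: the candidate wrenches are the turquoise one at (190,160), a steel one at (195,207) and a smaller steel one at (236,187). The candidate housings are the large one at (297,205) and a small one at (352,183). I choose the large steel wrench and the large housing, then check sizes and a close crop.

```bash
cat > h.py <<'E'
import numpy as np,cv2,pickle
from scipy.spatial.transform import Rotation as R
def cam(s,o=None):
    if "origin" in s: return np.array(s["origin"]),R.from_euler("xyz",s["attitude"]).as_matrix(),np.array(s["camera_matrix"])
    T=np.eye(4);T[:3,:3]=R.from_euler("xyz",o["ee_rot"]).as_matrix();T[:3,3]=o["tool_pos"]
    T=T@np.array(s["T_tool_cam"]);return T[:3,3],T[:3,:3],np.array(s["camera_matrix"])
def ray(c,uv,z):
    p,r,K=c;uv=np.atleast_2d(uv).astype(float)
    d=np.c_[uv,np.ones(len(uv))]@np.linalg.inv(K).T@r.T
    return p+d*((z-p[2])/d[:,2])[:,None]
def proj(c,P):
    p,r,K=c;q=(np.atleast_2d(P)-p)@r@K.T;return q[:,:2]/q[:,2:]
def snap(n,tag):
    from bench import robot,cams
    o=robot.get_obs();s=cams.snapshot(n);pickle.dump((s,o),open(tag+".pkl","wb"));cv2.imwrite(f"pics/{tag}.png",s["frame"][...,::-1]);return s,o
def load(tag): s,o=pickle.load(open(tag+".pkl","rb"));return s["frame"],cam(s,o)
E
python3 - <<'E'
from h import *
f,c=load("scene0")
hsv=cv2.cvtColor(f,cv2.COLOR_RGB2HSV)
m=((hsv[...,1]<90)&(hsv[...,2]>70)).astype(np.uint8)
n,l,st,ce=cv2.connectedComponentsWithStats(m)
for i in range(1,n):
    x,y,w,h,a=st[i]
    if a>8 and 120<x<420 and 140<y<300: print(x,y,w,h,a,np.round(ray(c,ce[i],0.005)[0],3))
for nm,uv in dict(bigtail=(181,221),bigeye=(203,199),smtail=(224,194),smeye=(244,183)).items(): print(nm,np.round(ray(c,uv,.006)[0],3))
print("ring big top z.082",ray(c,(294,186),.082),"small ring",ray(c,(353,171),.082))
big=cv2.resize(f[140:240,170:380],None,fx=3.8,fy=3.8,interpolation=cv2.INTER_CUBIC);cv2.imwrite("pics/c1.png",big[...,::-1])
E
```

```text
390 153 2 8 10 [0.366 0.413 0.005]
334 161 38 43 1079 [0.466 0.266 0.005]
271 173 51 61 2046 [0.529 0.09  0.005]
236 178 15 12 93 [ 0.44  -0.052  0.005]
222 189 13 8 48 [ 0.47  -0.099  0.005]
193 192 17 18 137 [ 0.492 -0.174  0.005]
415 207 97 122 6341 [0.751 0.504 0.005]
179 211 15 13 81 [ 0.549 -0.219  0.005]
166 265 22 30 512 [ 0.74  -0.236  0.005]
182 289 256 95 20621 [0.917 0.044 0.005]
bigtail [ 0.564 -0.228  0.006]
bigeye [ 0.491 -0.168  0.006]
smtail [ 0.477 -0.109  0.006]
smeye [ 0.44  -0.049  0.006]
ring big top z.082 [[0.53369301 0.07615965 0.082     ]] small ring [[0.49302131 0.24583067 0.082     ]]
```

View pics/c1.png

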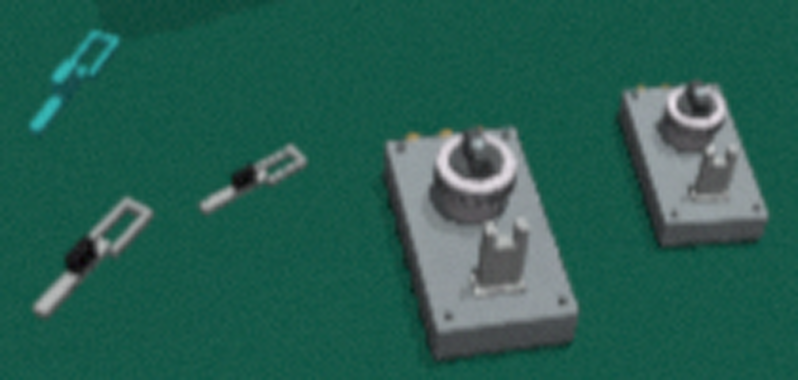

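The crop confirms the choice: the large steel wrench measures 94 mm from eye to tail end against 95 specified. Its tab is at crop (82,255), and the large housing with ring and posts is at crop (475,190). Going to hover over the tab.

Emit:
{"name": "step_arm", "arguments": {"plan": [[[45,41,0,-0.12,100],[90,82,0,-0.24,100],[135,122,0,-0.37,100],[180,163,0,-0.5,100],[225,204,0,-0.62,100],[270,245,0,-0.74,100],[315,286,-20,-0.87,100],[362,327,-40,-0.99,100]]]}}

```text
time: 0.82
tool_pos: [0.39, -0.3213, 0.1963]
ee_rot: [3.141, -0.001, -0.602]
wrist_force: [0.9, -0.7, -0.5]
width: 0.0942
```

Emit:
{"name": "step_arm", "arguments": {"plan": [[[40,30,-40,-0.12,100],[80,60,-40,-0.12,100],[80,60,-40,-0.12,100],[80,60,-40,-0.12,100]]]}}

```text
time: 1.15
tool_pos: [0.4709, -0.2583, 0.1531]
ee_rot: [-3.14, 0.005, -0.711]
wrist_force: [-1.3, -0.8, -0.1]
width: 0.0941
```

Emit:
{"name": "step_arm", "arguments": {"plan": [[[30,32,0,0,100],[55,61,0,0.02,100],[55,61,0,0.02,100],[55,61,0,0.02,100]]]}}

```text
time: 1.48
tool_pos: [0.5242, -0.2006, 0.1556]
ee_rot: [3.141, 0.001, -0.694]
wrist_force: [-1.0, 0.2, 0.4]
width: 0.0942
```

```bash
python3 - <<'E'
from h import *
s,o=snap("wrist","w1");f,c=load("w1");print(o["tool_pos"],o["ee_rot"],o["time"])
hsv=cv2.cvtColor(f,cv2.COLOR_RGB2HSV)
m=((hsv[...,1]<90)&(hsv[...,2]>70)).astype(np.uint8)
n,l,st,ce=cv2.connectedComponentsWithStats(m)
for i in range(1,n):
    if st[i,4]>60: print(st[i],np.round(ray(c,ce[i],.008)[0],4))
f,c=load("scene0")
E
```

```text
[ 0.52417586 -0.20056438  0.15557316] [ 3.14076323e+00  6.17015399e-04 -6.93966364e-01] 1.4833
[251 132  14  41 499] [ 0.5482 -0.222   0.008 ]
[246 197  28  48 846] [ 0.4893 -0.1767  0.008 ]
[ 338  219   91   80 2234] [ 0.3647 -0.2492  0.008 ]
[   46   220   421   164 18107] [ 0.4218 -0.0744  0.008 ]
[  1 248  44  16 368] [0.6239 0.0495 0.008 ]
[214 262  16  27 252] [ 0.4678 -0.1033  0.008 ]
[  0 307  23  36 583] [0.5784 0.1262 0.008 ]
[226 371 102  12 131] [ 0.3259 -0.0692  0.008 ]
```

View pics/w1.png

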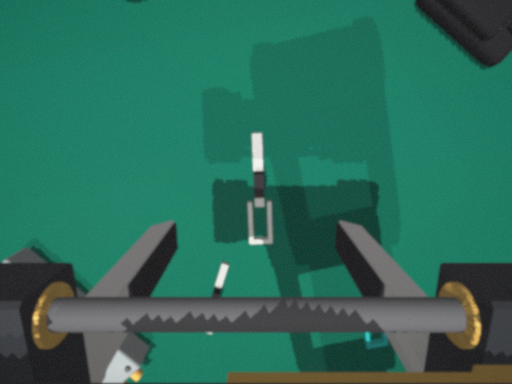

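Wrist view: the wrench runs nearly straight up the picture, with its tail end at (257,133), tab at (259,185) and frame bottom at (260,243). The mouse is at the top right.

```bash
cat > wr.py <<'E'
from h import *
def wrench(tag,box,z):
    f,c=load(tag);hsv=cv2.cvtColor(f,cv2.COLOR_RGB2HSV)
    m=((hsv[...,1]<90)&(hsv[...,2]>70)).astype(np.uint8);x0,y0,x1,y1=box
    k=np.zeros_like(m);k[y0:y1,x0:x1]=m[y0:y1,x0:x1]
    v,u=np.nonzero(k);return ray(c,np.c_[u,v],z),c
E
python3 - <<'E'
from wr import *
P,c=wrench("w1",(243,128,278,248),.008)
P=P[:,:2];r=cv2.minAreaRect(np.float32(P*1000));print(r)
# axis: centroid of tail part vs frame part
t,_=wrench("w1",(243,128,278,168),.008);fr,_=wrench("w1",(243,209,278,248),.008)
t=t.mean(0)[:2];q=cv2.minAreaRect(np.float32(fr[:,:2]*1000));e0=np.array(q[0])/1000;print(q)
d=t-e0;yaw=np.arctan2(d[1],d[0]);d/=np.linalg.norm(d)
s=(P-t)@d;print("extent",s.min(),s.max(),"len",np.ptp(s));end=t+d*s.max();
eye=end-.095*d;eye2=t+d*(s.min()+.0235);print("yaw",yaw,"eye",eye,eye2,"tab",eye+.045*d)
from bench import robot;o=robot.get_obs();print(o["tool_pos"],o["ee_rot"][2])
E
```

```text
((516.1272583007812, -196.86231994628906), (27.780004501342773, 120.90016174316406), 53.026092529296875)
((484.2013244628906, -172.8404541015625), (27.892223358154297, 40.181453704833984), 50.990020751953125)
extent -0.10307388683997075 0.01767604326449448 len 0.12074993010446523
yaw -0.6552861622268645 eye [ 0.48845503 -0.17610976] [ 0.48667111 -0.17473868] tab [ 0.52413434 -0.20353214]
[ 0.52348897 -0.20164056  0.15568137] -0.6959685421973485
```

Emit:
{"name": "step_arm", "arguments": {"plan": [[[0,-1,-35,0.045,100],[0,-1,-70,0.045,60],[0,-1,-105,0.045,40],[0,-1,-135,0.045,40],[0,-1,-148,0.045,40],[0,-1,-151,0.045,40],[0,-1,-151,0.045,0],[0,-1,-151,0.045,0]]]}}

```text
time: 2.2
tool_pos: [0.5241, -0.204, 0.0063]
ee_rot: [-3.142, -0.002, -0.654]
wrist_force: [-0.0, 0.0, 0.1]
width: 0.0508
```

Emit:
{"name": "step_arm", "arguments": {"plan": [[[0,0,0,0,0],[0,0,0,0,0],[0,0,0,0,0],[0,0,0,0,0],[0,0,0,0,0]]]}}

```text
time: 2.62
tool_pos: [0.5241, -0.2026, 0.0054]
ee_rot: [-3.142, -0.001, -0.652]
wrist_force: [0.6, 0.7, -0.4]
width: 0.0173
```

Emit:
{"name": "step_arm", "arguments": {"plan": [[[0,0,0,0,0],[0,0,0,0,0],[0,0,0,0,0],[0,0,20,0,0],[0,0,60,0,0],[0,0,100,0,0],[0,0,140,0,0],[0,0,150,0,0]]]}}

```text
time: 3.28
tool_pos: [0.5269, -0.2039, 0.1626]
ee_rot: [-3.139, -0.012, -0.652]
wrist_force: [0.8, -1.1, 0.1]
width: 0.0093
```

```bash
python3 - <<'E'
from wr import *
snap("scene","s1");s,o=snap("wrist","w2");print(o["tool_pos"],o["ee_rot"],o["width"],o["wrist_force"])
f,c=load("scene0")
a=ray(c,(294.5,183.5),.082)[0];p=ray(c,(302.9,199.7),.102)[0];d=(p-a)[:2];print(a,p,np.hypot(*d),np.arctan2(d[1],d[0]))
hsv=cv2.cvtColor(f,cv2.COLOR_RGB2HSV)
m=((hsv[...,1]<90)&(hsv[...,2]>60)).astype(np.uint8)
k=np.zeros_like(m);k[165:240,265:328]=m[165:240,265:328]
cn=max(cv2.findContours(k,0,2)[0],key=cv2.contourArea);print(cv2.approxPolyDP(cv2.convexHull(cn),2,True)[:,0].tolist())
f2,c2=load("w2");fs,cs=load("s1")
A=cv2.resize(fs[120:270,170:370],(512,384),interpolation=cv2.INTER_CUBIC)
cv2.imwrite("pics/m2.png",cv2.resize(np.hstack([f2,A]),None,fx=.78,fy=.78)[...,::-1])
E
```

```text
[ 0.52693359 -0.20401226  0.1619565 ] [-3.13924829 -0.01224113 -0.65188466] 0.009385635082771345 [ 0.50078897 -0.19032184 -1.01467288]
[0.52487714 0.07896154 0.082     ] [0.59999582 0.08602353 0.102     ] 0.07544991149073886 0.09373555666950094
[[304, 173], [321, 218], [319, 229], [285, 234], [271, 178], [277, 175]]
```

View pics/m2.png

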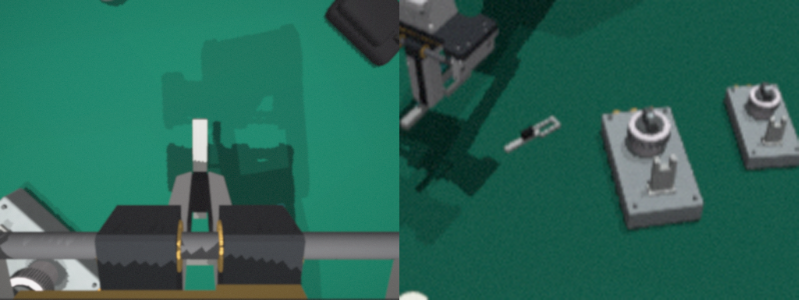

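Left: the wrist view shows the wrench gripped at the tab (about (200,185) in the picture), with the tail at (200,140). Right: the scene view shows the wrench lifted, with the housing intact. Next I move beside the housing and measure it from close by.

Emit:
{"name": "step_arm", "arguments": {"plan": [[[-4,20,25,0.1,0],[-8,60,45,0.2,0],[-12,100,45,0.3,0],[-16,140,45,0.4,0],[-20,180,45,0.5,0],[-24,220,45,0.6,0],[-28,260,45,0.7,0],[-32,295,45,0.745,0]]]}}

```text
time: 4.05
tool_pos: [0.4895, 0.0947, 0.1958]
ee_rot: [-3.141, 0.007, 0.098]
wrist_force: [-0.2, -0.5, -1.4]
width: 0.0097
```

Emit:
{"name": "step_arm", "arguments": {"plan": [[[-5,35,0,0,0],[-5,35,0,0,0],[-5,35,0,0,0],[-5,35,0,0,0]]]}}

```text
time: 4.38
tool_pos: [0.4857, 0.1269, 0.1971]
ee_rot: [3.14, 0.005, 0.093]
wrist_force: [0.8, 0.8, -1.6]
width: 0.01
```

```bash
python3 - <<'E'
from wr import *
s,o=snap("wrist","w3");print(o["tool_pos"],o["ee_rot"],o["width"])
E
```

```text
[0.48574467 0.12694707 0.19714102] [3.14044858 0.00469759 0.09332417] 0.009992803304109866
```

View pics/w3.png

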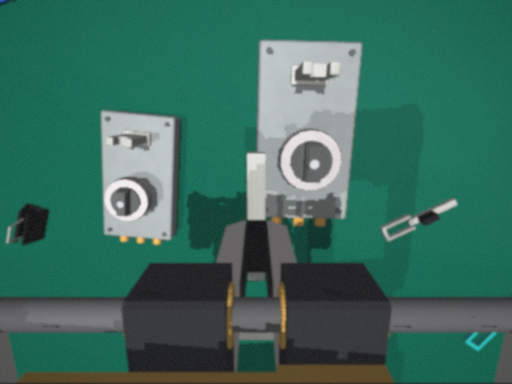

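Wrist view: the large housing is clear, with ring centre near (310,160), post tops at (308,68) and (333,68) and box corners at (261,41), (360,43) and (348,218). The wrench tail is at (256,185).

```bash
python3 - <<'E'
from wr import *
f,c=load("w3");g=cv2.cvtColor(f,cv2.COLOR_RGB2GRAY)
print("vals ring",f[159,285],"box",f[100,280],"post",f[67,308],f[70,333],"inner",f[150,310])
t=int((int(g[159,285])+int(g[100,280]))/2);print(t)
m=(g>205).astype(np.uint8)
k=m.copy();k[:120]=0;k[:,:272]=0;k[195:]=0;k[:,350:]=0
cn=max(cv2.findContours(k,0,1)[0],key=cv2.contourArea)[:,0]
h=cv2.convexHull(cn)[:,0];el=cv2.fitEllipse(np.float32(h).reshape(-1,1,2));print("ell",el)
P=ray(c,h,.082)[:,:2];A=np.c_[2*P,np.ones(len(P))];x=np.linalg.lstsq(A,(P**2).sum(1),rcond=None)[0];print("ring",x[:2],"R",np.sqrt(x[2]+x[:2]@x[:2]))
k=m.copy();k[85:]=0;k[:,:285]=0
n,l,st,ce=cv2.connectedComponentsWithStats(k)
for i in range(1,n):
    if st[i,4]>15: print("post",st[i],ce[i],ray(c,ce[i],.102)[0])
hsv=cv2.cvtColor(f,cv2.COLOR_RGB2HSV);b=(hsv[...,1]<90).astype(np.uint8)
b[:,:248]=0;b[:,380:]=0;b[222:]=0
cn=max(cv2.findContours(b,0,1)[0],key=cv2.contourArea);q=cv2.approxPolyDP(cv2.convexHull(cn),3,True)[:,0];print(q.tolist());print(ray(c,q,.04).round(4)[:,:2].tolist())
# inner head (dark) and tail
cv2.imwrite("pics/c3.png",cv2.resize(f[40:230,235:365],None,fx=3.1,fy=3.1,interpolation=cv2.INTER_CUBIC)[...,::-1])
E
```

```text
vals ring [227 220 222] box [186 192 193] post [223 222 218] [221 221 217] inner [ 97 101  99]
206
ell ((310.619384765625, 159.97865295410156), (57.2869873046875, 59.5015983581543), 44.81005859375)
ring [0.51769044 0.07918203] R 0.026884175502009503
post [304  61  22  15 247] [314.59919028  68.38461538] [0.59422931 0.08978996 0.102     ]
post [331  62   9  11  81] [334.75308642  67.0617284 ] [0.5967116  0.07393449 0.102     ]
post [292  65   5  19  54] [293.18518519  73.03703704] [0.58916329 0.10636811 0.102     ]
[[260, 40], [362, 44], [346, 212], [342, 219], [248, 221], [248, 152]]
[[0.6227, 0.1354], [0.6284, 0.0375], [0.4594, 0.0251], [0.451, 0.0282], [0.4391, 0.1309], [0.5148, 0.1375]]
```

View pics/c3.png

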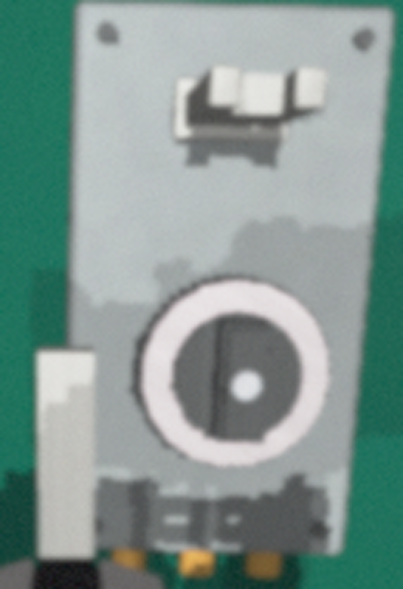

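```bash
python3 - <<'E'
from wr import *
f,c=load("w3");g=cv2.cvtColor(f,cv2.COLOR_RGB2GRAY).astype(float)
a,b=ray(c,[(307.3,67.7),(335.3,68.4)],.102)[:,:2]
ax=np.array([.5177,.0792]);p=(a+b)/2;d=p-ax
print("posts",a,b,np.linalg.norm(a-b),"mid",p,"dist",np.hypot(*d),"ang",np.arctan2(d[1],d[0]),"from post line",np.arctan2(a[0]-b[0],-(a[1]-b[1]))+0)
# box side edges at z=.04: right side edge pixels by row gradient saturation
hsv=cv2.cvtColor(f,cv2.COLOR_RGB2HSV)[...,1].astype(float)
for nm,rows,lo,hi,s in(("R",range(60,205,4),335,375,1),("L",range(60,140,4),250,270,-1)):
    E=[]
    for r in rows:
        w=hsv[r,lo:hi];dd=np.diff(w)*s;i=np.argmax(dd);E.append((lo+i+.5,r))
    P=ray(c,E,.04)[:,:2]
    l=cv2.fitLine(np.float32(P),cv2.DIST_HUBER,0,1e-5,1e-5).ravel();v=l[:2]*np.sign(l[0]);n=np.array([-v[1],v[0]])
    print(nm,"ang",np.arctan2(v[1],v[0]),"axis offset from edge",(ax-l[2:])@n)
# front edge
E=[]
for u in list(range(270,352,4)):
    w=hsv[30:55,u];i=np.argmax(-np.diff(w));E.append((u,30+i+.5))
P=ray(c,E,.04)[:,:2];l=cv2.fitLine(np.float32(P),cv2.DIST_HUBER,0,1e-5,1e-5).ravel();v=l[:2]*np.sign(l[1]);print("front ang",np.arctan2(-v[0],v[1]),"dist",(ax-l[2:])@np.array([v[1],-v[0]]))
# tail in hand: edges vs z
z=c[0][2];print("cam z",z)
# tail underside z ~ tcp: grasp offsets; tail top z = tool z -.005+.008
from bench import robot;o=robot.get_obs();tp=o["tool_pos"]
m=(g>190)[150:200,235:275];v,u=np.nonzero(m);P=ray(c,np.c_[u+235,v+150],tp[2]-.0045+.008)
yaw=o["ee_rot"][2];X=np.array([np.cos(yaw),np.sin(yaw)]);Y=np.array([-X[1],X[0]])
q=(P[:,:2]-tp[:2]);print("tail in tool: x max",(q@X).max(),"y range",np.percentile(q@Y,[3,50,97]))
for r in range(155,215,5):
    w=g[r,235:280];i=np.nonzero(w>190)[0]; 
    if len(i): print(r,235+i[0],235+i[-1],end="; ")
E
```

```text
posts [0.5941932  0.09565507] [0.5957615  0.07334528] 0.02236485031653951 mid [0.59497735 0.08450018] dist 0.07745890071911522 ang 0.06847918047838421 from post line -3.071411618825226
R ang 0.07149764 axis offset from edge 0.05025976189473642
L ang 0.06563923 axis offset from edge -0.05091803773137838
front ang 0.0764422 dist -0.10991583029840328
cam z 0.37612050292134896
tail in tool: x max 0.04920948712702692 y range [-0.00347681  0.00045227  0.00484042]
155 248 265; 160 248 265; 165 248 263; 170 248 263; 175 248 263; 180 249 263; 185 252 262; 190 252 262; 195 253 263; 200 257 262; 205 253 262; 210 254 262;
```

Size checks agree: post spacing 22.4 mm, axis to gap 77.5 mm, and the box edges are 50/51/110 mm from the axis. Housing yaw is about 0.070 and the axis is at (0.518, 0.079). Going over it.

Emit:
{"name": "step_arm", "arguments": {"plan": [[[35,-20,0,-0.023,0],[70,-40,0,-0.023,0],[78,-44.5,-20,-0.023,0],[78,-44.5,-45,-0.023,0],[78,-44.5,-65,-0.023,0],[78,-44.5,-65,-0.023,0],[78,-44.5,-65,-0.023,0],[78,-44.5,-65,-0.023,0]]]}}

```text
time: 5.1
tool_pos: [0.5654, 0.082, 0.1359]
ee_rot: [3.141, -0.001, 0.068]
wrist_force: [-0.3, 0.2, -0.6]
width: 0.0095
```

```bash
python3 - <<'E'
from wr import *
from bench import robot
s,o=snap("wrist","w4")
for i in range(3):
    s,o2=snap("side","sd4");print(o2["tool_pos"],o2["ee_rot"])
f,c=load("w4");f2,c2=load("sd4")
g1=cv2.resize(f[20:260,180:330],(400,640),interpolation=cv2.INTER_CUBIC)[:590]
g2=cv2.resize(f2[165:265,200:300],(400,400),interpolation=cv2.INTER_CUBIC);g2=np.vstack([g2,np.zeros((190,400,3),np.uint8)])
cv2.imwrite("pics/m4.png",np.hstack([g1,g2])[...,::-1])
print("proj eye/head/tail px wrist",proj(c,[[.5177,.0792,.1],[.5951,.0843,.102]]))
E
```

```text
[0.56580572 0.08230009 0.13671952] [ 3.14132892e+00 -3.10499544e-03  6.89664911e-02]
[0.56589969 0.08259216 0.137063  ] [ 3.14134412 -0.00377356  0.06942599]
[0.56584621 0.08276684 0.13706286] [ 3.1413773  -0.0038328   0.06968477]
proj eye/head/tail px wrist [[255.02118648 278.75697298]
 [255.24245428 176.01277974]]
```

View pics/m4.png

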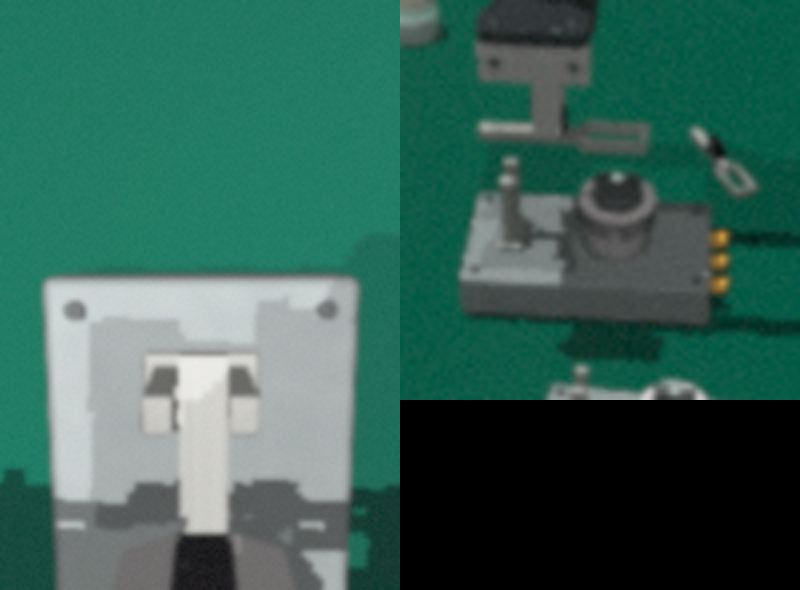

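The picture shows the tail directly between the two posts (crop posts at 141–170 and 232–260, tail at 178–230). The side view shows the wrench level above head and posts. I refine the offsets from the same close view.

```bash
cat > meas.py <<'E'
from wr import *
import sys
s,o=pickle.load(open("w4.pkl","rb"));o["tool_pos"]=np.array([.5658,.0826,.137]) if 0 else o["tool_pos"]
f=s["frame"];c=cam(s,o);tp=o["tool_pos"];yaw=o["ee_rot"][2];print(tp,yaw)
S=cv2.cvtColor(f,cv2.COLOR_RGB2HSV)[...,1].astype(float);g=cv2.GaussianBlur(cv2.cvtColor(f,cv2.COLOR_RGB2GRAY),(3,3),0).astype(float)
hx=np.array([np.cos(.07),np.sin(.07)]);hy=np.array([-hx[1],hx[0]])
def line(E,z):
    P=ray(c,E,z)[:,:2];return P
R_=[];L_=[]
for r in range(130,190,3):
    w=np.diff(S[r,300:330]);R_.append((300+np.argmax(w)+.5,r))
    w=-np.diff(S[r,190:215]);L_.append((190+np.argmax(w)+.5,r))
F=[]
for u in range(202,310,4):
    w=-np.diff(S[110:140,u]);F.append((u,110+np.argmax(w)+.5))
for n,E in(("R",R_),("L",L_),("F",F)):
    P=line(E,.04);l=cv2.fitLine(np.float32(P),cv2.DIST_HUBER,0,1e-5,1e-5).ravel();v=l[:2]
    print(n,"ang",np.arctan(v[1]/v[0]) if n!="F" else np.arctan(-v[0]/v[1]),"tool rel hx",((P-tp[:2])@hx).mean(),"hy",((P-tp[:2])@hy).mean(),"spread",((P-tp[:2])@hy).std())
# posts outer edges rows 168-180 at z=.102, tail edges rows 165..210 at z= tp-.005+.008
for r in range(169,181,3): print(r,g[r,228:284:1].astype(int).tolist())
for r in range(190,216,8): print(r,g[r,240:274].astype(int).tolist())
print("col",g[138:175,256].astype(int).tolist())
E
python3 meas.py
```

```text
[0.56539399 0.08195718 0.1358748 ] 0.06842626412890995
R ang 0.07144929 tool rel hx 0.03249412171958499 hy -0.049720399260802406 spread 0.00029192247268781615
L ang 0.07383885 tool rel hx 0.0326647776219426 hy 0.0508713086453869 spread 0.000254551206819065
F ang 0.080013596 tool rel hx 0.06333541670242167 hy 0.001284533762378463 spread 0.025961591080573956
169 [176, 176, 175, 174, 172, 173, 176, 177, 177, 178, 179, 179, 179, 178, 173, 164, 155, 161, 184, 209, 222, 224, 223, 223, 225, 225, 223, 219, 215, 211, 210, 210, 209, 209, 208, 204, 194, 179, 171, 173, 178, 179, 179, 179, 179, 178, 176, 173, 169, 169, 172, 175, 176, 177, 176, 176]
172 [175, 175, 175, 174, 175, 182, 192, 199, 202, 203, 204, 205, 206, 205, 199, 181, 154, 139, 156, 188, 209, 212, 209, 208, 209, 210, 210, 210, 209, 208, 209, 210, 210, 209, 208, 204, 193, 182, 183, 193, 201, 204, 204, 204, 204, 204, 202, 198, 189, 181, 177, 176, 177, 176, 175, 174]
175 [173, 173, 173, 170, 169, 176, 188, 197, 201, 202, 202, 202, 202, 201, 195, 178, 156, 152, 177, 205, 215, 212, 207, 206, 207, 208, 209, 208, 207, 207, 208, 208, 209, 2
[... 565 characters left out ...]
73, 173]
198 [171, 172, 172, 172, 171, 169, 173, 184, 194, 199, 201, 202, 203, 205, 205, 205, 204, 203, 204, 206, 207, 207, 205, 202, 196, 187, 179, 174, 172, 172, 172, 172, 173, 171]
206 [89, 89, 90, 90, 91, 98, 118, 150, 179, 194, 199, 200, 201, 203, 204, 204, 204, 204, 204, 205, 205, 205, 203, 195, 177, 148, 119, 99, 92, 91, 91, 91, 91, 90]
214 [92, 92, 93, 94, 95, 98, 106, 119, 134, 151, 172, 189, 199, 202, 203, 203, 203, 203, 203, 204, 205, 205, 202, 195, 178, 150, 122, 103, 94, 92, 94, 98, 101, 102]
col [206, 206, 206, 206, 205, 206, 206, 206, 203, 195, 186, 178, 170, 160, 161, 186, 216, 230, 233, 234, 234, 234, 233, 233, 233, 233, 232, 231, 228, 224, 219, 215, 211, 209, 209, 209, 208]
```

Emit:
{"name": "step_arm", "arguments": {"plan": [[[-2,0,0,0,0],[-2,0,-10,0,0],[-2,0,-20,0,0],[-2,0,-26,0,0],[-2,0,-30,0,0],[-2,0,-33,0,0],[-2,0,-33,0,0]]]}}

```text
time: 5.88
tool_pos: [0.5621, 0.0829, 0.1005]
ee_rot: [3.142, 0.002, 0.07]
wrist_force: [-0.4, 0.3, -1.3]
width: 0.0098
```

Emit:
{"name": "step_arm", "arguments": {"plan": [[[0,0,-3,0,0],[0,0,-5,0,0],[0,0,-5,0,0],[0,0,-5,0,0]]]}}

```text
time: 6.22
tool_pos: [0.5628, 0.0829, 0.0969]
ee_rot: [3.142, -0.0, 0.07]
wrist_force: [0.1, 0.7, -1.3]
width: 0.0095
```

Emit:
{"name": "step_arm", "arguments": {"plan": [[[0.5,0,-2,0,0],[0.5,0,-4,0,0],[0.5,0,-5,0,0],[0.5,0,-5,0,0],[0.5,0,-5,0,0]]]}}

```text
time: 6.63
tool_pos: [0.5632, 0.083, 0.0917]
ee_rot: [3.141, 0.0, 0.07]
wrist_force: [0.2, -0.3, -1.6]
width: 0.0096
```

```bash
python3 - <<'E'
from h import *
s,o=snap("side","sd5");print(o["tool_pos"],o["ee_rot"],o["wrist_force"],o["wrist_torque"])
f2=s["frame"];cv2.imwrite("pics/c5.png",cv2.resize(f2[165:265,200:300],(560,560),interpolation=cv2.INTER_CUBIC)[...,::-1])
E
```

```text
[0.56317255 0.08295853 0.09169806] [3.14149960e+00 3.00546402e-04 7.00578996e-02] [ 0.15751677 -0.2562704  -1.57088327] [ 0.02218429  0.01756774 -0.02185979]
```

View pics/c5.png

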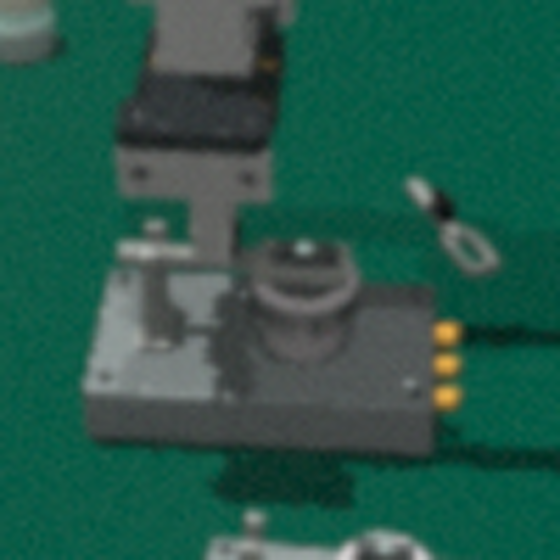

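The side view shows the frame round the head (about (305,265)) and the tail between the posts (155,245), with no contact force. Letting go.

Emit:
{"name": "step_arm", "arguments": {"plan": [[[0,0,-1,0,0],[0,0,-1,0,0],[0,0,-1,0,15],[0,0,-1,0,30],[0,0,-1,0,40],[0,0,-1,0,40],[0,0,-1,0,40],[0,0,-1,0,40]]]}}

```text
time: 7.35
tool_pos: [0.5633, 0.083, 0.0909]
ee_rot: [3.142, -0.0, 0.07]
wrist_force: [-0.1, 0.1, 0.8]
width: 0.0375
```

Emit:
{"name": "step_arm", "arguments": {"plan": [[[0,0,20,0,45],[0,0,60,0,60],[-25,0,95,0.12,100],[-60,-3,95,0.24,100],[-60,-3,95,0.36,100],[-60,-3,95,0.48,100],[-60,-3,95,0.55,100],[-60,-3,95,0.55,100]]]}}

```text
time: 8.02
tool_pos: [0.5031, 0.08, 0.1862]
ee_rot: [3.141, -0.001, 0.621]
wrist_force: [0.4, 0.6, 0.7]
width: 0.0856
```

```bash
python3 - <<'E'
from h import *
s,o=snap("wrist","w6");print(o["tool_pos"],o["ee_rot"],o["time"],o["width"])
E
```

```text
[0.50305897 0.07997796 0.18617653] [ 3.14116454e+00 -5.50028032e-04  6.21164017e-01] 8.0167 0.08559822331296714
```

View pics/w6.png

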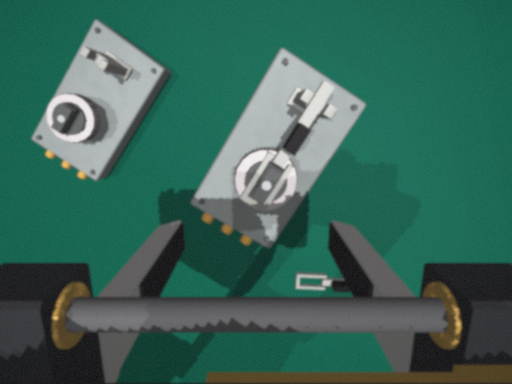

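The wrist view shows the wrench seated: slot round the head at (265,183), tab at (297,138), tail between the posts at (318,103). Now the ring: start with the fingers at 130° (tool yaw about 0.75) and descend to TCP z 0.053.

Emit:
{"name": "step_arm", "arguments": {"plan": [[[15,-0.5,0,0.12,100],[15,-0.5,-20,0.13,100],[15,-0.5,-55,0.13,100],[15,-0.5,-90,0.13,100],[15,-0.5,-120,0.13,100],[15,-0.5,-133,0.13,100],[15,-0.5,-133,0.13,100],[15,-0.5,-133,0.13,100]]]}}

```text
time: 8.73
tool_pos: [0.5179, 0.0794, 0.0522]
ee_rot: [-3.14, 0.001, 0.749]
wrist_force: [-0.2, -0.3, 0.4]
width: 0.0939
```

```bash
python3 - <<'E'
from h import *
s,o=snap("wrist","w7");print(o["tool_pos"],o["ee_rot"],o["time"],o["width"],o["wrist_force"],o["wrist_torque"],o["joint_positions"])
E
```

```text
[0.51787227 0.07941495 0.05217288] [-3.14041400e+00  1.48254242e-03  7.48769381e-01] 8.7333 0.09388187101047285 [-0.20791317 -0.34502487  0.44437772] [-0.05552177 -0.03432153 -0.03410088] [ 4.39635988e-02  1.13435187e-01  1.65293694e+00 -6.38840258e-05
  1.37711347e+00  8.66003774e-01]
```

View pics/w7.png

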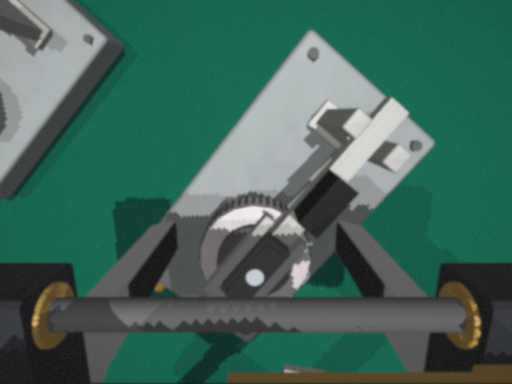

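The wrench is seated, its tail between the posts (375,140), and the fingers straddle the ring at (255,255), clear of the tail. Closing.

Emit:
{"name": "step_arm", "arguments": {"plan": [[[0,0,0,0,30],[0,0,0,0,30],[0,0,0,0,30],[0,0,0,0,30],[0,0,0,0,30],[0,0,0,0,30],[0,0,0,0,30],[0,0,0,0,30]]]}}

```text
time: 9.45
tool_pos: [0.5181, 0.0799, 0.0532]
ee_rot: [-3.141, -0.0, 0.75]
wrist_force: [-2.6, 0.6, 2.6]
width: 0.0553
```

```bash
cat > st.py <<'E'
from bench import robot;import numpy as np
o=robot.get_obs();print({k:np.round(o[k],4).tolist() for k in("time","tool_pos","ee_rot","wrist_force","wrist_torque","width","joint_positions")})
E
python3 st.py
```

```text
{'time': 9.45, 'tool_pos': [0.5181, 0.0799, 0.0532], 'ee_rot': [-3.1409, -0.0004, 0.7501], 'wrist_force': [-2.5894, 0.6467, 2.568], 'wrist_torque': [0.2495, 0.3576, -0.0051], 'width': 0.0553, 'joint_positions': [0.0443, 0.1117, 1.6526, 0.0008, 1.3775, 0.8648]}
```

Emit:
{"name": "step_arm", "arguments": {"plan": [[[0,0,0,-0.04,30],[0,0,0,-0.08,30],[0,0,0,-0.12,30],[0,0,0,-0.16,30],[0,0,0,-0.2,30],[0,0,0,-0.24,30],[0,0,0,-0.24,30]]]}}

```text
time: 10.03
tool_pos: [0.5182, 0.0797, 0.0532]
ee_rot: [-3.141, -0.0, 0.51]
wrist_force: [-2.2, 1.4, 3.0]
width: 0.0553
```

```bash
python3 st.py
```

```text
{'time': 10.0333, 'tool_pos': [0.5182, 0.0797, 0.0532], 'ee_rot': [-3.1414, -0.0001, 0.5098], 'wrist_force': [-2.1714, 1.4306, 3.0282], 'wrist_torque': [0.1914, 0.4085, 0.1115], 'width': 0.0553, 'joint_positions': [0.0443, 0.1118, 1.6525, 0.0002, 1.3773, 1.1052]}
```

Emit:
{"name": "step_arm", "arguments": {"plan": [[[0,0,0,-0.04,30],[0,0,0,-0.08,30],[0,0,0,-0.12,30],[0,0,0,-0.12,30]]]}}

```text
time: 10.37
tool_pos: [0.5183, 0.0796, 0.0532]
ee_rot: [3.142, -0.0, 0.391]
wrist_force: [-2.2, 0.8, 3.8]
width: 0.0555
```

```bash
python3 st.py
```

```text
{'time': 10.3667, 'tool_pos': [0.5183, 0.0796, 0.0532], 'ee_rot': [3.1416, -0.0001, 0.3906], 'wrist_force': [-2.2107, 0.8123, 3.7944], 'wrist_torque': [0.1098, 0.3014, 0.1254], 'width': 0.0555, 'joint_positions': [0.0442, 0.1119, 1.6524, 0.0, 1.3772, 1.2243]}
```

Emit:
{"name": "step_arm", "arguments": {"plan": [[[0,0,0,-0.04,30],[0,0,0,-0.08,30],[0,0,0,-0.08,30]]]}}

```text
time: 10.62
tool_pos: [0.5183, 0.0795, 0.0532]
ee_rot: [3.141, -0.0, 0.311]
wrist_force: [-2.1, 0.1, 3.5]
width: 0.0558
```

```bash
python3 st.py
```

```text
{'time': 10.6167, 'tool_pos': [0.5183, 0.0795, 0.0532], 'ee_rot': [3.1414, -0.0001, 0.3114], 'wrist_force': [-2.0861, 0.0833, 3.486], 'wrist_torque': [0.1063, 0.3748, 0.1918], 'width': 0.0558, 'joint_positions': [0.0441, 0.1119, 1.6525, -0.0002, 1.3771, 1.3035]}
```

Emit:
{"name": "step_arm", "arguments": {"plan": [[[0,0,0,-0.04,30],[0,0,0,-0.08,30],[0,0,0,-0.08,30]]]}}

```text
time: 10.87
tool_pos: [0.5183, 0.0794, 0.0532]
ee_rot: [3.141, -0.0, 0.232]
wrist_force: [-1.0, 0.6, 3.4]
width: 0.0555
```

```bash
python3 st.py
```

```text
{'time': 10.8667, 'tool_pos': [0.5183, 0.0794, 0.0532], 'ee_rot': [3.1412, -0.0001, 0.2323], 'wrist_force': [-0.9737, 0.6381, 3.4299], 'wrist_torque': [0.041, 0.4229, 0.3723], 'width': 0.0555, 'joint_positions': [0.0441, 0.112, 1.6525, -0.0004, 1.377, 1.3827]}
```

The bite has begun (torque rising to 0.37). Continuing in small steps towards 0.6 N m.

Emit:
{"name": "step_arm", "arguments": {"plan": [[[0,0,0,-0.04,30],[0,0,0,-0.08,30],[0,0,0,-0.12,30],[0,0,0,-0.12,30]]]}}

```text
time: 11.2
tool_pos: [0.5183, 0.0793, 0.0532]
ee_rot: [3.141, -0.0, 0.113]
wrist_force: [-1.7, -0.5, 4.8]
width: 0.0551
```

```bash
python3 st.py
```

```text
{'time': 11.2, 'tool_pos': [0.5183, 0.0793, 0.0532], 'ee_rot': [3.1409, -0.0002, 0.1125], 'wrist_force': [-1.7156, -0.4555, 4.7812], 'wrist_torque': [-0.1226, 0.423, 0.4922], 'width': 0.0551, 'joint_positions': [0.0441, 0.112, 1.6524, -0.0007, 1.377, 1.5025]}
```

Emit:
{"name": "step_arm", "arguments": {"plan": [[[0,0,0,-0.04,30],[0,0,0,-0.08,30],[0,0,0,-0.08,30]]]}}

```text
time: 11.45
tool_pos: [0.5184, 0.0792, 0.0532]
ee_rot: [3.141, -0.0, 0.033]
wrist_force: [-3.1, -0.1, 5.8]
width: 0.0553
```

```bash
python3 st.py
```

```text
{'time': 11.45, 'tool_pos': [0.5184, 0.0792, 0.0532], 'ee_rot': [3.1409, -0.0002, 0.0326], 'wrist_force': [-3.1103, -0.0976, 5.8242], 'wrist_torque': [-0.0925, 0.4607, 0.4691], 'width': 0.0553, 'joint_positions': [0.044, 0.1119, 1.6524, -0.0008, 1.377, 1.5824]}
```

Emit:
{"name": "step_arm", "arguments": {"plan": [[[0,0,0,-0.04,30],[0,0,0,-0.08,30],[0,0,0,-0.1,30],[0,0,0,-0.1,30]]]}}

```text
time: 11.78
tool_pos: [0.5183, 0.0791, 0.0532]
ee_rot: [3.141, -0.0, -0.067]
wrist_force: [-1.1, 1.0, 5.5]
width: 0.0556
```

```bash
python3 st.py; python3 - <<'E'
from h import *
for i in range(4):
    s,o=snap("wrist","w8");print(o["wrist_torque"][2],o["ee_rot"][2])
E
python3 st.py
```

```text
{'time': 11.7833, 'tool_pos': [0.5183, 0.0791, 0.0532], 'ee_rot': [3.1407, -0.0003, -0.0668], 'wrist_force': [-1.0801, 1.0073, 5.4551], 'wrist_torque': [-0.1455, 0.4559, 0.5368], 'width': 0.0556, 'joint_positions': [0.0439, 0.112, 1.6524, -0.001, 1.377, 1.6817]}
0.5368383642317184 -0.06679109072595235
0.5716408783657552 -0.06620335754049611
0.5471918111467711 -0.06612637455004022
0.530815101353631 -0.06611680526973074
{'time': 11.9833, 'tool_pos': [0.5183, 0.0791, 0.0532], 'ee_rot': [3.1406, -0.0002, -0.0661], 'wrist_force': [-2.3265, 0.0568, 6.2076], 'wrist_torque': [-0.1669, 0.4868, 0.518], 'width': 0.0555, 'joint_positions': [0.0439, 0.112, 1.6525, -0.001, 1.3771, 1.681]}
```

View pics/w8.png

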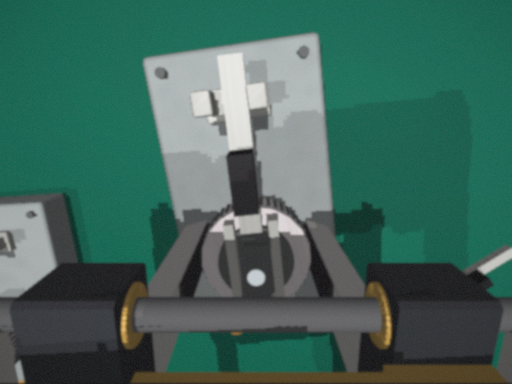

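The wrench is still seated. Its tail bears lightly on the right post (245,100), as expected. Mean torque is about 0.54, so the wind-up is about 0.23. One more small turn.

Emit:
{"name": "step_arm", "arguments": {"plan": [[[0,0,0,-0.03,30],[0,0,0,-0.06,30],[0,0,0,-0.09,30],[0,0,0,-0.09,30]]]}}

```text
time: 12.32
tool_pos: [0.5183, 0.079, 0.0532]
ee_rot: [3.14, -0.0, -0.157]
wrist_force: [-2.5, -0.8, 5.1]
width: 0.0554
```

```bash
python3 - <<'E'
from h import *
t=[]
for i in range(6):
    s,o=snap("side","sd8");t.append(o["wrist_torque"][2])
print(np.round(t,3),np.mean(t),o["ee_rot"])
E
```

```text
[0.555 0.6   0.578 0.604 0.596 0.578] 0.585235116986459 [ 3.14038611e+00 -2.92256577e-04 -1.55960667e-01]
```

Torque is about 0.585 N m (wind-up about 0.31). Letting go and backing off.

Emit:
{"name": "step_arm", "arguments": {"plan": [[[0,0,0,0,100],[0,0,0,0,100],[0,0,0,0,100],[0,0,0,0,100],[0,0,0,0,100],[0,0,0,0,100],[0,0,0,0,100],[0,0,0,0,100]]]}}

```text
time: 13.28
tool_pos: [0.5183, 0.0794, 0.0528]
ee_rot: [3.141, 0.0, -0.16]
wrist_force: [-0.5, 0.2, 0.1]
width: 0.0941
```

Emit:
{"name": "step_arm", "arguments": {"plan": [[[0,0,20,0,100],[0,0,50,0,100],[0,0,85,0,100],[0,0,120,0,100],[-20,0,140,0,100],[-40,0,140,0,100],[-40,0,140,0,100],[-40,0,140,0,100]]]}}

```text
time: 13.95
tool_pos: [0.4782, 0.0795, 0.1933]
ee_rot: [-3.141, -0.002, -0.16]
wrist_force: [-0.5, 0.2, 0.1]
width: 0.0939
```

```bash
python3 st.py; python3 - <<'E'
from h import *
s,o=snap("wrist","w9");f,c=load("w9");s2,_=snap("side","sd9")
A=cv2.resize(f[20:260,140:380],(520,520),interpolation=cv2.INTER_CUBIC)
B=cv2.resize(s2["frame"][165:265,200:254],(280,520),interpolation=cv2.INTER_CUBIC)
B=cv2.resize(s2["frame"][190:255,205:300],(280,192),interpolation=cv2.INTER_CUBIC);B=np.vstack([B,np.zeros((328,280,3),np.uint8)])
cv2.imwrite("pics/m9.png",np.hstack([A,B])[...,::-1])
print("proj axis z.1, yoke z.094 (crop px)",(proj(c,[[.518,.0796,.1],[.5958,.085,.094]])-[140,20])*520/240)
E
```

```text
{'time': 13.95, 'tool_pos': [0.4782, 0.0795, 0.1933], 'ee_rot': [-3.1414, -0.0016, -0.1598], 'wrist_force': [-0.5179, 0.1995, 0.0961], 'wrist_torque': [0.0031, -0.0231, -0.0337], 'width': 0.0939, 'joint_positions': [0.0478, -0.0574, 1.5413, -0.0001, 1.6561, 1.7784]}
proj axis z.1, yoke z.094 (crop px) [[234.61239175 284.46857038]
 [186.0542157   77.56422614]]
```

The viewer limit is reached, so the final check is numeric.

```bash
python3 - <<'E'
from h import *
f,c=load("w9");g=cv2.cvtColor(f,cv2.COLOR_RGB2GRAY)
hx=np.array([np.cos(.07),np.sin(.07)]);hy=np.array([-hx[1],hx[0]]);ax=np.array([.518,.0796])
m=(g>195).astype(np.uint8);v,u=np.nonzero(m);P=ray(c,np.c_[u,v],.094)[:,:2]-ax;X=P@hx;Y=P@hy
k=np.abs(Y)<.012
for a in range(60,100,4):
    s=k&(X>a/1e3)&(X<(a+4)/1e3);print(a,np.round(np.percentile(Y[s],[5,50,95])*1e3,1) if s.sum()>5 else 0,s.sum())
# dark tab
d=(g<45);v,u=np.nonzero(d);P=ray(c,np.c_[u,v],.112)[:,:2]-ax;X=P@hx;Y=P@hy;s=(np.abs(Y)<.012)&(X>.025)&(X<.065);print("tab x",np.percentile(X[s],[2,98]),"y",np.median(Y[s]),s.sum())
E
```

```text
60 [-6.2 -1.7  2.7] 63
64 [-6.2 -0.9 11.2] 79
68 [-6.3 -1.9  2.5] 66
72 [-10.2  -1.5   9.7] 97
76 [-10.8  -1.5  10.8] 140
80 [-10.7  -1.6  10.8] 129
84 [-7.1 -2.3  2.8] 74
88 [-7.5 -2.2  2.7] 80
92 [-7.5 -2.7  2.2] 56
96 0 0Traceback (most recent call last):
  File "<stdin>", line 9, in <module>
    return _quantile_unchecked(
        a, q, axis, out, overwrite_input, method, keepdims, weights)
    return _ureduce(a,
                    func=_quantile_ureduce_func,
    ...<5 lines>...
                    overwrite_input=overwrite_input,
                    method=method)
    r = func(a, **kwargs)
    result = _quantile(arr,
                       quantiles=q,
    ...<2 lines>...
                       out=out,
                       weights=wgt)
    slices_having_nans = np.isnan(arr[-1, ...])
                                  ~~~^^^^^^^^^
IndexError: index -1 is out of bounds for axis 0 with size 0
```

The tail runs on to about 95 mm from the axis and sits about 2 mm off the gap centre, resting on the post. It is seated, so I'm handing in.

```bash
python3 -c "
from bench import robot
print(robot.close_job())"
```

```text
the job is handed in; nothing more can be done
None
```

The wrench is seated on the barrel head, the lock ring is tightened to about 0.6 N m, and the job was handed in at about 14 s with the arm clear. No verdict was reported.

- **Wrench:** I chose the larger steel wrench, which measured 94 mm from eye to tail end against 95 given. It went down over the head of the full-size housing with no contact force, and I let go of it there.
- **Lock ring:** I turned it about 0.9 rad clockwise. The drag was about 0.12 N m, and it bit after about 0.45 rad. The final torque averaged 0.585 N m, which means a wind-up of roughly 0.31 rad. The torque sensor read up to 0.03 N m low when idle, so the wind-up could be up to about 0.37 rad, still inside the 0.12–0.55 limits.
- **Final wrench position:** the tail lies about 2 mm off the middle of the gap, resting on the clockwise post as expected, and ends about 95 mm from the axis.
- **Barrel:** its angle was not measured directly. With the tail held by the post it should be within about 0.1 rad of its start.

**Not confirmed:** the viewer's 12-picture limit stopped me viewing the last image, so the final check was by pixel measurements only. The part of that script locating the tab found no matching pixels and crashed. I did not measure the mouse, jar or clip again at the end, but the arm never went near them.

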